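Clamp a sample tube in the extruder bench

TASK

First make the extruder safe: put the jog toggle on the yellow box into its upright centre OFF position, without flicking it through to the other side. Then lay the loose sample tube down in the two saddles of the clamp bench, let go of it, and throw the red cam lever all the way over past its centre until it snaps shut and the jaw clamps the tube against the end stop. Leave the white dish and the large brass weight where they are.

Things in the scene. Friction and masses are not known exactly. Their poses are not given: they have to be found in the camera images.
- clamp_bench: Fixed clamp bench: grey base plate 84 (x) x 400 (y) x 10 mm, origin at the centre of its underside. The tube lies along bench y on two saddles 36 mm long at y = -66 and +66 mm; the 96 mm between them are open for fingers, down to z = 10 mm. Blue cheeks of the cam housing at y = 122 to 162 mm, 44 mm wide, up to z = 90 mm.
- cradle_center (a point): Where the tube's centre comes to lie, midway between the saddles, 42.5 mm above the worktop; axes as the bench. Saddle floors lie 20.5 mm below it. Their upright walls are 46 mm apart up to 2.5 mm below it, then lips flare out to 64 mm apart at 11 mm above it. Clamped, the tube's centre lies about 2 mm toward bench -y from it.
- stop_face (a point): Middle of the end stop's face, on the tube axis; the face looks to bench +y. Steel plate 70 mm wide, up to z = 68 mm, black gearmotor behind it. The open jaw is 212 mm from it, so the 200 mm tube has 12 mm of play along y; closing the lever pushes the tube home against the stop.
- tube_center (a point): Centre of the loose grey-white sample tube, 200 mm long, 41 mm diameter, 0.26 kg, lying on its side with its length along its own y axis; its centre is 20.5 mm above what it lies on. Both ends are alike. It does not roll.
- lever_grip (a point): Middle of the lever's red grip, 74 mm from the hinge axis; the grip is 16 mm wide along bench x, 14 mm thick and 40 mm long along the lever. It swings with the lever.
- jaw_pad: Round black rubber jaw pad, 37 mm diameter, 6 mm thick, that the lever drives along bench -y by 15 mm against the tube's end; it is sprung by some mm. Origin at the centre of its face, 42.5 mm above the worktop. Its pressing on the tube is the clamping force, about 17 N.
- jog_box: Fixed yellow switch box 80 (its x) x 90 (its y) x 44 mm; origin at the centre of its underside. The toggle stands in the middle of its top and swings in the box's y-z plane about a pivot at z = 44 mm.
- jog_toggle (a joint): Angle of the toggle about the box's x: about 0 at the start, leaning to the box's -y side (green lamp); 0.46 = upright = OFF; 0.92 = the other side (+y, orange lamp). The centre is narrow: let go within about 0.12 of upright it stays, further off its spring throws it to the nearer side. Moving it takes up to about 5 N at the tip.
- toggle_tip (a point): Centre of the fat end of the steel toggle, 38 mm above its pivot (82 mm above the worktop when upright), 11 mm diameter; the end is 8 mm higher.
- evap_dish: Loose white dish, 84 mm diameter, 32 mm high, origin at its underside; leave alone.
- weight_500g: Loose brass-coloured weight, 38 mm diameter, 52 mm high, origin at its underside; leave alone.
- cam_lever (a joint): Red-gripped lever, rad: 0 open, pointing to bench +y and 30 deg up; grows as it swings up and over toward the tube; 1.05 upright; over-centre at 2.35; 2.55 hard stop, shut, nearly level over the tube's end. Stays where left up to about upright; beyond, a spring drives it back, up to 15 N at the grip; from about 2.42 it snaps shut by itself and stays.
- lever_hinge (a point): Point on the lever's hinge axis, which is parallel to bench x, 85 mm above the worktop, 142 mm from cradle_center toward bench +y; axes as the bench.
There are look-alikes about, which are no part of the job. What is shaped like the jog_box but blue or pink is not meant.

How it is judged:
By the outcome, as a careful person would: the job done as asked, in the order asked, and still so for the second after the job is handed in, with the robot touching nothing.
It also fails if it takes over 72 s, if anything falls off the work surface, if the arm or the gripper's body presses on something with over 40 N, if the wrist force passes 120 N, or if a joint passes its speed limit or range.

ROBOT

A 6-joint arm with a two-finger parallel gripper is mounted at the origin on a cart in front of the work surface, level with it; the furniture and walls round the work are solid. World frame = base frame: x ahead of the robot, y to its left, z up, the work surface at z = 0. Lengths are in mm, angles in rad, forces in N, time in s.
With the tool pointing down it reaches from about 350 to 975 mm from the base axis. Payload 7.1 kg.
Tool frame: the origin (TCP) lies at the very end of the fingers, on their centre line; the grasp point (between the pads) lies 19 mm behind it; z points along the fingers, y is the line along which they close (so a half turn about z gives the same grasp; the last joint's range is limited). The gripper opens to 88 mm and grips with 3 to 60 N. Pads are 20 mm wide; open, the fingers measure 115 mm over their backs; the gripper's body (75 mm by 178 mm) begins 61 mm behind the grasp point.
Start: joints at [1.107, 0.423, 1.63, -0, 1.089, -0.019], TCP at [268.891, 564.183, 222.675] pointing down, gripper open.
Joint ranges: [-3, 3], [-0.9, 2.11], [0.09, 2.58], [-1.31, 4.45], [0.11, 2.69], [-2.54, 2.54]. Speed limits (rad/s): [2.39, 2.39, 3.01, 3.14, 3.14, 3.14].

INTERFACE

Orientations are given as a rotation vector (axis times angle).
In Python, from workcell import * gives the robot as it stands.
- The arm moves only by the tool step_arm, never from a script. Its argument "deltas" is a list of rows, each a list of 3 entries, a list of its own where there are three numbers: the shift along the tool's x, y, z in units of 300 mm (1.0 is 300 mm), then the turn, a rotation vector about the tool's x, y, z in units of 1.5 rad (1.0 is 1.5 rad), then the gripper command: -1 is shut, 1 is fully open, values between are in proportion. In form: [[[dx, dy, dz], [rx, ry, rz], gripper], ...]. A call has 1 to 20 rows; each row is the pose to reach, as a shift and turn from the pose commanded when the call began, along the tool's axes at that moment; what a row does not reach only later rows make up. A row lasts 1/12 s, in which the tool goes at most 41.7 mm and 7.16 degrees, less where a joint would pass 70% of its speed; a pose out of reach is approached as far as the arm can. A call with a number of a shift or a turn outside -1 to 1 is refused whole. A call with a gripper value outside its range is refused whole. The fingers move at their own pace and stop on an object; the grip force is fixed at half the most. Time passes only in rows, so rows that repeat a pose let the fingers close. It gives the time, the measured TCP pose, the force, the opening and the grip force at its end, in the units of the state.
- get_obs(): the state, without advancing time (a new reading comes with each control period).
- get_image(name): name is "scene" or "top" or "wrist"; returns a dict with "pixels" (480x640x3 uint8, red, green, blue), "fx", "fy", "cx", "cy" (pixels), "dist_coeffs" ([k1, k2, p1, p2, k3] as OpenCV has them; the pictures are not rectified), "T" (4x4, takes a point from camera to world coordinates). Camera axes: x right, y down, z forward; pixel columns grow to the right and rows downward; lengths in mm; the calibration is good to about 2 mm. A picture is of the moment at which its call begins. There is no depth.
- close_job(): hands the job in; it is judged then, once.
The state is a dict: "t": time; "qpos": joint angles; "qvel": joint speeds; "joint_torque": joint torques, N m; "ee_pos": TCP position; "orientation": TCP orientation; "ft_force": force on the tool from outside, world axes, zero at the start; "moment": the same for the moment, N m; "width": finger opening in mm; "grasp_force": force on a finger pad.
Only numpy, scipy, OpenCV 4.12 (cv2) and the standard library are available. Lean on these libraries where they do the work, as an engineer would, in place of code of your own. Each camera call takes 0.05 s, during which the arm holds its last target. There are 200 camera calls.

## Working session

There is one attempt and no reset: what is moved stays moved. The work goes in short steps, Python scripts to look and compute and a tool call to move; the robot and the scene stay as the last step left them, time stands still between calls to the robot, and variables do not carry over. Pictures are saved under pics/ and viewed, at most 10 in all, crops included, and the job is handed in when it is done.

Besides the shell and the picture viewer there is one more tool, called after "Call:" in YAML: its name, and indented under it one key for each argument. step_arm: Moves the arm, as the interface text tells. Its arguments: {"type":"object","properties":{"deltas":{"type":"array","items":{"type":"array"}}},"required":["deltas"]}

```bash
mkdir -p pics; cat > h.py <<'E'
from workcell import *
import numpy as np, cv2, pickle
from scipy.spatial.transform import Rotation as R
def shot(n,f):
    im=get_image(n); pickle.dump(im,open(f'pics/{f}.pkl','wb'))
    cv2.imwrite(f'pics/{f}.png',cv2.cvtColor(np.asarray(im['pixels']),cv2.COLOR_RGB2BGR)); return im
def load(f): return pickle.load(open(f'pics/{f}.pkl','rb'))
def K(im): return np.array([[im['fx'],0,im['cx']],[0,im['fy'],im['cy']],[0,0,1.]]),np.array(im['dist_coeffs'],float)
def ray(im,uv):
    k,d=K(im); p=cv2.undistortPoints(np.array([[uv]],float),k,d)[0,0]; T=np.array(im['T'])
    return T[:3,3],T[:3,:3]@np.array([p[0],p[1],1])
def atz(im,uv,z):
    o,v=ray(im,uv); return o+v*(z-o[2])/v[2]
def proj(im,P):
    k,d=K(im); Ti=np.linalg.inv(np.array(im['T']))
    return cv2.projectPoints(np.array(P,float).reshape(-1,1,3),cv2.Rodrigues(Ti[:3,:3])[0],Ti[:3,3],k,d)[0][:,0]
def tri(*l):
    A=0;b=0
    for im,uv in l:
        o,v=ray(im,uv);v=v/np.linalg.norm(v);M=np.eye(3)-np.outer(v,v);A=A+M;b=b+M@o
    return np.linalg.solve(A,b)
E
python3 - <<'E'
from h import *
for n in('scene','top'):
    im=shot(n,n+'0'); print(n,np.round(im['T'],3).tolist(),im['fx'])
print(get_obs())
E
```

```text
scene [[-1.0, 0.004, 0.011, 531.051], [-0.002, 0.854, -0.52, 746.365], [-0.011, -0.52, -0.854, 1313.163], [0.0, 0.0, 0.0, 1.0]] 593.6572892787339
top [[0.01, -0.996, 0.086, 417.092], [-1.0, -0.01, 0.009, -2.653], [-0.008, -0.086, -0.996, 1562.39], [0.0, 0.0, 0.0, 1.0]] 498.3055573777203
{'t': 0.1, 'qpos': array([ 1.10700710e+00,  4.23761912e-01,  1.63058178e+00,  4.26069027e-06,
        1.08858002e+00, -1.89884567e-02]), 'qvel': array([-0.00012369, -0.00166244, -0.0044493 , -0.00084566, -0.00045567,
       -0.00161147]), 'joint_torque': array([ 4.77979938e-05, -5.45614743e+01, -2.74320942e+01,  6.44714548e-02,
        1.89144997e-02, -1.00570790e-05]), 'ee_pos': array([268.67781089, 563.76971813, 221.99347979]), 'orientation': array([-6.92877763e-01, -3.06390250e+00,  2.02858840e-03]), 'ft_force': array([-0.03187388,  0.48171933, -0.58220018]), 'moment': array([0.01585253, 0.04996046, 0.01199415]), 'grasp_force': 0.0, 'width': 88.2181718723433}
```

View pics/top0.png

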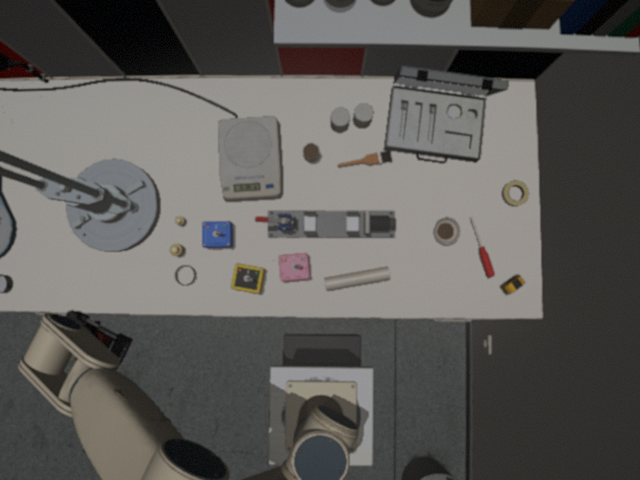

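View pics/scene0.png

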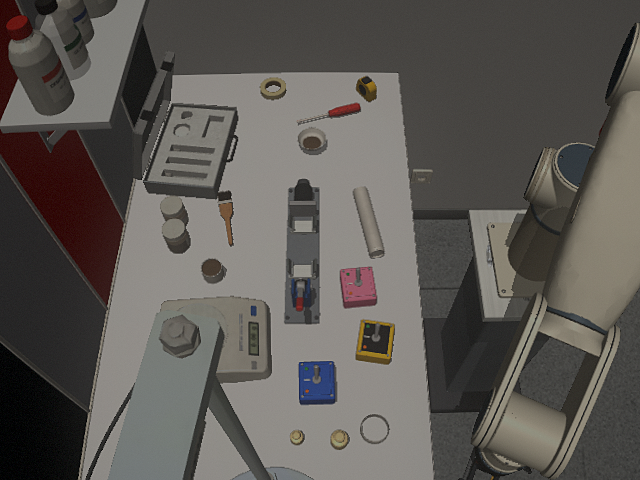

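Top view: the yellow box is at (248,278), with look-alikes blue (217,235) and pink (294,267). The bench runs (268..395, 224) with its lever grip at (262,219). The tube is at (357,278). The dish is at (185,275), and the weight at (177,250) has a smaller one beside it at (180,221). By colour I choose the yellow box, at (375,341) in the scene view. Next, close crops.

```bash
python3 - <<'E'
import cv2,numpy as np
t=cv2.imread('pics/top0.png');s=cv2.imread('pics/scene0.png')
def c(im,x,y,w,h,k): return cv2.resize(im[y:y+h,x:x+w],None,fx=k,fy=k,interpolation=cv2.INTER_CUBIC)
# mosaic 800x600
a=c(s,345,310,60,60,5)      # 300x300 yellow scene
b=c(t,225,255,50,50,6)      # 300x300 yellow top
d=c(s,275,170,50,150,4)     # 200x600 bench scene
e=c(s,340,175,60,100,3)
m=np.zeros((600,800,3),np.uint8)
m[:300,:300]=a; m[300:,:300]=b; m[:,300:500]=d
m[:200,500:800]=cv2.resize(t[255:305,315:395],(300,200))[:, :300] if 0 else c(t,320,255,75,50,4)
m[200:500,500:680]=e
m[500:,680:]=0
cv2.imwrite('pics/crop1.png',m)
E
```

```text
(no output)
```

View pics/crop1.png

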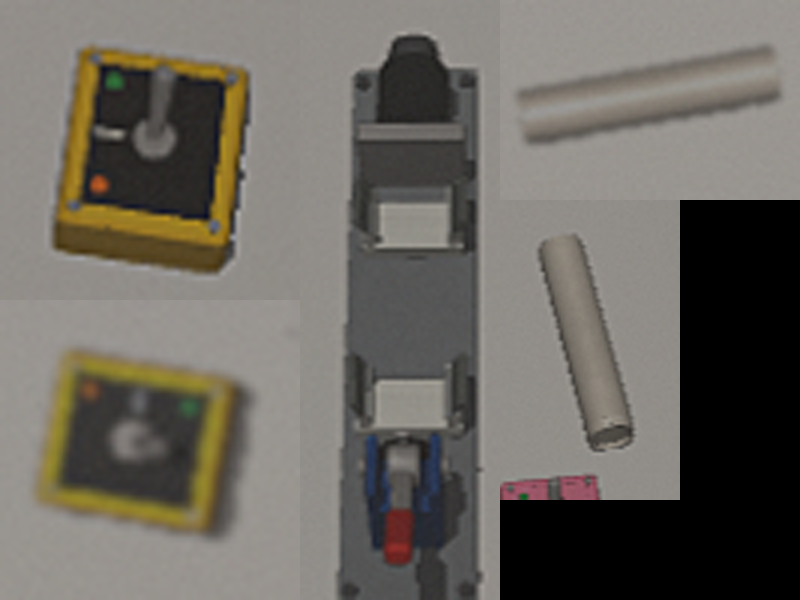

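```bash
cat > m1.py <<'E'
from h import *
s,t=load('scene0'),load('top0')
np.set_printoptions(precision=1,suppress=True)
for n,im,c in(('s',s,[(361.4,319.6),(394.4,323.6),(390,358.6),(356,355)]),('t',t,[(236.3,263.7),(264.2,267.5),(259.7,293),(231.3,288)])):
    P=np.array([atz(im,p,44) for p in c]); print(n,'box ctr',P.mean(0),'sides',np.linalg.norm(P-np.roll(P,-1,0),axis=1)); print(P[:,:2].tolist())
print('tip',atz(s,(377.6,325),84))
for n,im,c in(('s',s,[(360,187.7),(376.7,253.3)]),('t',t,[(325.5,284.3),(389,273.3)])):
    P=np.array([atz(im,p,20.5) for p in c]); d=P[1]-P[0];print(n,'tube',P.tolist(),np.linalg.norm(d),P.mean(0))
g=lambda x,y:((x-300)/4+275,y/4+170)
for nm,z,c in(('base far',10,[(355,68),(478,70)]),('screws',10,[(347,590),(472,590)]),('sadN',22,[(378,380),(447,378),(448,428),(374,428)]),('sadF',22,[(380,203),(449,200),(451,247),(375,247)]),('stop',68,[(360,125),(463,126)])):
    P=np.array([atz(s,g(*p),z) for p in c]);print(nm,P[:,:2].tolist(),P.mean(0))
print('topbench',[atz(t,p,10).tolist() for p in((395,210),(395,237),(268,212),(268,238))])
E
python3 m1.py
```

```text
s box ctr [422.3 233.1  44. ] sides [77.1 87.  77.  88.4]
[[453.14434399050776, 184.53963775964132], [376.7943379987265, 195.24011052159983], [391.4907354541664, 280.9598051862231], [467.91485048352706, 271.7172836260723]]
t box ctr [422.9 226.4  44. ] sides [86.4 78.5 88.2 75.4]
[[466.1272768723335, 262.8151122243939], [455.4965961797832, 177.06970519375105], [377.92655528479924, 189.35754581777428], [391.96639375389157, 276.44850902644885]]
tip [419.6 215.7  84. ]
s tube [[442.8437313823395, -213.03856713912637, 20.5], [407.3556401210472, -7.521612149553221, 20.5]] 208.55844123304155 [ 425.1 -110.3   20.5]
t tube [[406.33921155822276, -10.39329961619223, 20.5], [442.0313801228216, -206.24169432944691, 20.5]] 199.07416861210936 [ 424.2 -108.3   20.5]
base far [[636.6070639291953, -224.3685027212034], [552.5600514258061, -222.05307338770774]] [ 594.6 -223.2   10. ]
screws [[629.5893756217183, 163.46635038897307], [554.7192622520581, 163.56158266458579]] [592.2 163.5  10. ]
sadN [[613.7607813861298, 26.16990198795179], [570.7785271363392, 24.898936054631008], [569.8007623062434, 60.13722126397988], [615.3815325243586, 59.99817335452997]] [592.4  42.8  22. ]
sadF [[615.838521152638, -105.82742449763987], [570.8704975749949, -107.91467829470662], [569.2128683995323, -71.6408104540078], [618.1968498872034, -71.89284337966376]] [593.5 -89.3  22. ]
stop [[627.2346568159061, -135.56686088335277], [561.0556984585974, -134.3396416548229]] [ 594.1 -135.    68. ]
topbench [[640.9584415980919, -226.85771327121293, 10.0], [555.7211205819816, -226.55963569361793, 10.0], [630.8672480021282, 172.5453840109315, 10.0], [548.7605853494065, 170.94203410408733, 10.0]]
```

```bash
cat >> h.py <<'E'
def Rdown(phi,tilt=None):
    "tool z down, tool y along world direction angle phi"
    y=np.array([np.cos(phi),np.sin(phi),0]);z=np.array([0,0,-1.]);return np.c_[np.cross(y,z),y,z]
def delta(p,Rt,p0=None,R0=None):
    o=get_obs(); p0=o['ee_pos'] if p0 is None else np.array(p0); R0=R.from_rotvec(o['orientation']).as_matrix() if R0 is None else R0
    d=R0.T@(np.array(p)-p0)/300; r=R.from_matrix(R0.T@Rt).as_rotvec()/1.5
    n=max(np.linalg.norm(d)*300/41.7,np.degrees(np.linalg.norm(r)*1.5)/7.16)
    print('shift',np.round(d,4).tolist(),'turn',np.round(r,4).tolist(),'rows %.1f'%n); return d,r
E
python3 - <<'E'
from h import *
o=get_obs();Rm=R.from_rotvec(o['orientation']).as_matrix();print(Rm.round(3))
w=get_image('wrist');T=np.linalg.inv(np.block([[Rm,o['ee_pos'][:,None]],[np.zeros((1,3)),np.ones((1,1))]]))@np.array(w['T']);print(T.round(3),w['fx'])
for a in(-.16,np.pi-.16): delta([422,230,230],Rdown(np.pi/2+a))
E
```

```text
[[-0.903  0.43  -0.001]
 [ 0.43   0.903 -0.001]
 [ 0.    -0.001 -1.   ]]
[[-0.00000e+00 -9.68000e-01 -2.51000e-01  6.75610e+01]
 [ 1.00000e+00  0.00000e+00 -1.00000e-03 -5.00000e-02]
 [ 1.00000e-03 -2.51000e-01  9.68000e-01 -1.62348e+02]
 [ 0.00000e+00  0.00000e+00  0.00000e+00  1.00000e+00]] 405.5226902754876
shift [-0.94, -0.7846, -0.0255] turn [-0.0008, -0.0001, -0.1899] rows 8.8
shift [-0.94, -0.7846, -0.0255] turn [-0.0002, 0.0011, 1.9045] rows 22.9
```

Call:
step_arm:
  deltas:
    - [[-0.94,-0.785,-0.025],[0,0,-0.19],1]
    - [[-0.94,-0.785,-0.025],[0,0,-0.19],1]
    - [[-0.94,-0.785,-0.025],[0,0,-0.19],1]
    - [[-0.94,-0.785,-0.025],[0,0,-0.19],1]
    - [[-0.94,-0.785,-0.025],[0,0,-0.19],1]
    - [[-0.94,-0.785,-0.025],[0,0,-0.19],1]
    - [[-0.94,-0.785,-0.025],[0,0,-0.19],1]
    - [[-0.94,-0.785,-0.025],[0,0,-0.19],1]
    - [[-0.94,-0.785,-0.025],[0,0,-0.19],1]
    - [[-0.94,-0.785,-0.025],[0,0,-0.19],1]
    - [[-0.94,-0.785,-0.025],[0,0,-0.19],1]
    - [[-0.94,-0.785,-0.025],[0,0,-0.19],1]

```text
t: 1.15
ee_pos: [422.1, 230.3, 230.1]
orientation: [-0.252, -3.131, -0.0]
ft_force: [-0.7, 0.9, -0.6]
width: 87.7
grasp_force: 0.0
```

```bash
python3 - <<'E'
from h import *
shot('wrist','w1'); o=get_obs(); print(o['t'],o['ee_pos'],o['qpos'])
E
```

```text
1.2 [421.82246022 230.87085409 230.08482082] [ 4.75848984e-01  2.00586787e-01  1.93358645e+00  3.36197101e-04
  1.00757392e+00 -9.35706591e-01]
```

View pics/w1.png

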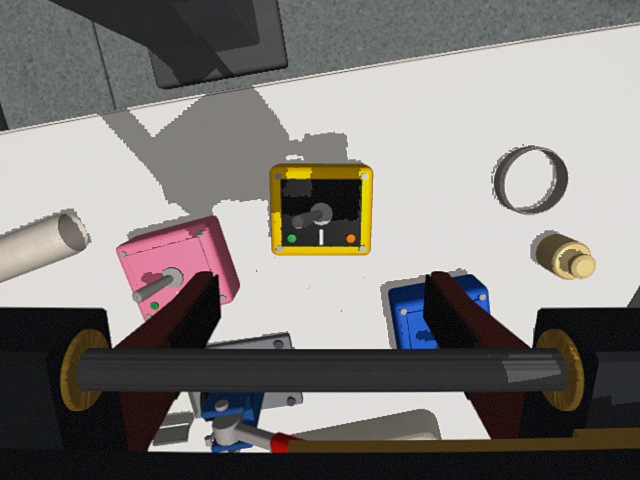

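The wrist view shows the yellow box level in the picture. Its toggle base is at (321,213), its tip at (299,222) leaning to the green lamp, and its screws at (278,177), (364,177), (364,248) and (279,248).

```bash
python3 - <<'E'
from h import *
np.set_printoptions(precision=1,suppress=True)
w=load('w1')
P=np.array([atz(w,p,44) for p in((278,177),(364,177),(364,248),(279,248))])
print(P[:,:2],P.mean(0), np.arctan2(*(P[1]-P[0])[[1,0]]),np.arctan2(*(P[2]-P[3])[[1,0]]))
print('pivot',atz(w,(321,213),44)[:2],'edges',atz(w,(270.5,215),44)[:2],atz(w,(372,215),44)[:2],'tip',atz(w,(299,222),78)[:2])
print('green,orange',atz(w,(292,239),44)[:2],atz(w,(350.5,239),44)[:2])
E
```

```text
[[386.1 197.8]
 [397.9 270.4]
 [460.6 261.9]
 [448.4 186.9]] [423.3 229.3  44. ] 1.4099519468538817 1.4100961657501536
pivot [423.  229.1] edges [417.7 185.1] [431.9 272.9] tip [420.8 211.8]
green,orange [442.1 199.8] [450.4 251.2]
```

```bash
python3 - <<'E'
from h import *
for i in range(3):
    print(get_obs()['ee_pos'])
a=np.arctan2(.903,.43)
R0=Rdown(np.arctan2(.9032,.4295)); print([268.9,564.2,222.7]+R0@np.array([-.94,-.785,-.025])*300)
delta([423.1,229.2,66],Rdown(1.41),[422.1,230.4,230.2])
E
```

```text
[421.82246022 230.87085409 230.08482082]
[421.82246022 230.87085409 230.08482082]
[421.82246022 230.87085409 230.08482082]
[422.43668909 230.41753326 230.2       ]
shift [-0.0041, -0.0035, 0.5473] turn [0.0001, -0.0002, 0.0009] rows 3.9
```

Call:
step_arm:
  deltas:
    - [[-0.004,-0.0035,0.3],[0,0,0],1]
    - [[-0.004,-0.0035,0.3],[0,0,0],1]
    - [[-0.004,-0.0035,0.3],[0,0,0],1]
    - [[-0.004,-0.0035,0.4],[0,0,0],1]
    - [[-0.004,-0.0035,0.5],[0,0,0],1]
    - [[-0.004,-0.0035,0.547],[0,0,0],1]
    - [[-0.004,-0.0035,0.547],[0,0,0],1]
    - [[-0.004,-0.0035,0.547],[0,0,0],0.4]
    - [[-0.004,-0.0035,0.547],[0,0,0],0]
    - [[-0.004,-0.0035,0.547],[0,0,0],-0.2]
    - [[-0.004,-0.0035,0.547],[0,0,0],-0.4]
    - [[-0.004,-0.0035,0.547],[0,0,0],-0.5]
    - [[-0.004,-0.0035,0.547],[0,0,0],-0.6]
    - [[-0.004,-0.0035,0.547],[0,0,0],-0.7]
    - [[-0.004,-0.0035,0.547],[0,0,0],-0.72]
    - [[-0.004,-0.0035,0.547],[0,0,0],-0.72]
    - [[-0.004,-0.0035,0.547],[0,0,0],-0.72]
    - [[-0.004,-0.0035,0.547],[0,0,0],-0.72]

```text
t: 2.7
ee_pos: [422.9, 228.7, 66.1]
orientation: [-0.251, -3.131, 0.001]
ft_force: [-1.0, -2.3, 2.1]
width: 17.9
grasp_force: 1.1
```

Call:
step_arm:
  deltas:
    - [[0,0,0],[0,0,0],-0.74]
    - [[0,0,0],[0,0,0],-0.74]
    - [[0,0,0],[0,0,0],-0.74]
    - [[0,0,0],[0,0,0],-0.74]

```text
t: 3.03
ee_pos: [423.2, 229.2, 66.1]
orientation: [0.251, 3.131, 0.0]
ft_force: [0.3, -0.8, 0.5]
width: 11.3
grasp_force: 0.5
```

Call:
step_arm:
  deltas:
    - [[0,0,0],[0,0,0],-0.65]
    - [[0,0,0],[0,0,0],-0.5]
    - [[0,0,0],[0,0,0],-0.2]
    - [[0,0,0],[0,0,0],0]
    - [[0,0,0],[0,0,0],0]
    - [[0,0,-0.1],[0,0,0],0]
    - [[0,0,-0.25],[0,0,0],0]
    - [[0,0,-0.4],[0,0,0],0.5]
    - [[0,0,-0.55],[0,0,0],1]
    - [[0,0,-0.6],[0,0,0],1]
    - [[0,0,-0.6],[0,0,0],1]

```text
t: 3.95
ee_pos: [426.1, 230.6, 251.9]
orientation: [0.25, 3.123, 0.009]
ft_force: [1.4, 0.5, 0.8]
width: 67.0
grasp_force: 0.0
```

```bash
python3 - <<'E'
from h import *
w=shot('wrist','w2'); o=get_obs(); print(o['t'],o['ee_pos'])
i=cv2.imread('pics/w2.png')[120:300,200:440]; cv2.imwrite('pics/w2c.png',cv2.resize(i,None,fx=2.5,fy=2.5,interpolation=cv2.INTER_CUBIC))
print('expected upright tip',proj(w,[[423.1,229.2,82],[423.1,229.2,44]]).round(1).tolist())
delta([424.7,-109.5,250],Rdown(0.18)); delta([424.7,-109.5,250],Rdown(0.18+np.pi))
E
```

```text
4.0 [424.73885768 229.86892344 248.98527903]
expected upright tip [[318.9, 210.5], [318.9, 202.4]]
shift [-0.1799, -1.1168, -0.0068] turn [0.0044, 0.0015, 0.8207] rows 9.9
shift [-0.1799, -1.1168, -0.0068] turn [-0.0016, 0.0049, -1.2737] rows 15.3
```

View pics/w2c.png

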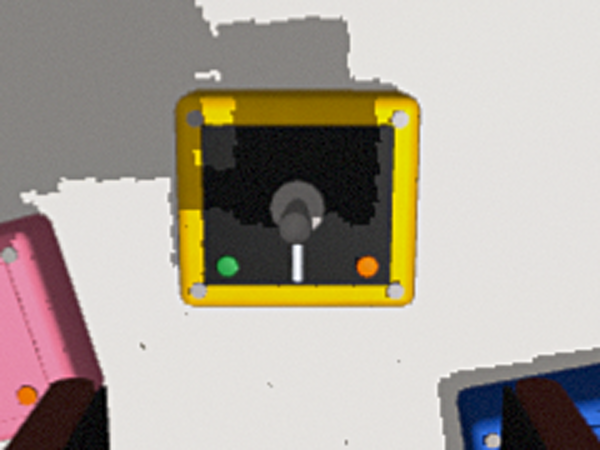

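The crop shows the toggle upright and centred, its tip at about (318.4,210.4) against an expected (318.9,210.5), so it is OFF. Next, a view over the tube and bench together.

```bash
python3 - <<'E'
from h import *
delta([515,-50,330],Rdown(0.01),[424,229.6,246])
E
```

```text
shift [-0.4493, -0.8708, -0.281] turn [0.0046, 0.0011, 0.934] rows 11.2
```

Call:
step_arm:
  deltas:
    - [[-0.05,-0.09,-0.28],[0,0,0.0],1]
    - [[-0.45,-0.87,-0.28],[0,0,0.933],1]
    - [[-0.45,-0.87,-0.28],[0,0,0.933],1]
    - [[-0.45,-0.87,-0.28],[0,0,0.933],1]
    - [[-0.45,-0.87,-0.28],[0,0,0.933],1]
    - [[-0.45,-0.87,-0.28],[0,0,0.933],1]
    - [[-0.45,-0.87,-0.28],[0,0,0.933],1]
    - [[-0.45,-0.87,-0.28],[0,0,0.933],1]
    - [[-0.45,-0.87,-0.28],[0,0,0.933],1]
    - [[-0.45,-0.87,-0.28],[0,0,0.933],1]
    - [[-0.45,-0.87,-0.28],[0,0,0.933],1]
    - [[-0.45,-0.87,-0.28],[0,0,0.933],1]
    - [[-0.45,-0.87,-0.28],[0,0,0.933],1]
    - [[-0.45,-0.87,-0.28],[0,0,0.933],1]
    - [[-0.45,-0.87,-0.28],[0,0,0.933],1]

```text
t: 5.25
ee_pos: [514.5, -50.0, 329.0]
orientation: [-2.204, -2.237, 0.002]
ft_force: [0.4, 0.0, -0.4]
width: 87.9
grasp_force: 0.0
```

```bash
python3 - <<'E'
from h import *
w=shot('wrist','w3'); o=get_obs(); print(o['t'],o['ee_pos'],o['orientation'],o['qpos'])
i=cv2.imread('pics/w3.png')
i=i[0:450,100:540]
cv2.imwrite('pics/w3c.png',cv2.resize(i,None,fx=4/3,fy=4/3,interpolation=cv2.INTER_CUBIC))
E
```

```text
5.3 [514.59782647 -49.98146102 329.29004556] [-2.20441643e+00 -2.23690349e+00  1.27760616e-03] [-1.19830677e-01  1.49014649e-01  1.75150291e+00 -2.01446466e-05
  1.24238044e+00 -1.34453369e-01]
```

View pics/w3c.png

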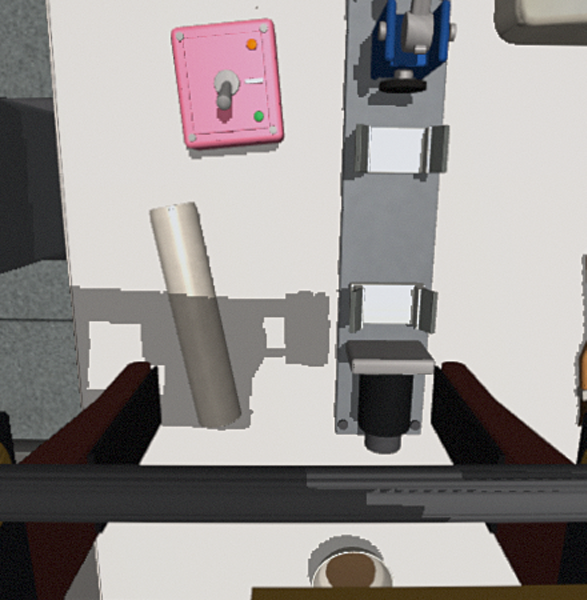

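```bash
cat > m2.py <<'E'
from h import *
np.set_printoptions(precision=1,suppress=True)
w=load('w3'); g=lambda p:(p[0]*.75+100,p[1]*.75)
T=[np.array([atz(w,g(p),20.5)for p in e]) for e in(((150,211),(199,427)),((196,204),(240,415)))]
print('tube edges',T[0][:,:2].tolist(),T[1][:,:2].tolist()); m=(T[0]+T[1])/2;d=m[0]-m[1];print('ctr',m.mean(0),'len',np.linalg.norm(d),'ang',np.arctan2(d[1],d[0]),'dia',np.linalg.norm(T[0]-T[1],axis=1))
for n,z,c in(('sadN',22,((370,127),(423,127),(426,173),(368,173))),('sadF',22,((364,285),(416,285),(418,325),(360,325))),('screws',10,((343,424),(415,424))),('stop top',68,((350,361),(431,361))),('left edge',10,((346,0),(336,432))),('jaw',42.5,((380,86),(427,86)))):
    P=np.array([atz(w,g(p),z)for p in c]);print(n,P[:,:2].tolist(),P.mean(0))
# overlay prediction of bench with cradle (cx,cy,yaw)
E
python3 m2.py
```

```text
tube edges [[388.4170571947105, -13.629824811872968], [424.5575925379485, -215.86137359888812]] [[428.2807057722679, -7.227885678350901], [463.8564840390051, -202.70684273637806]]
ctr [ 426.3 -109.9   20.5] len 202.06241368530402 ang 1.749202018248306 dia [40.4 41.4]
sadN [[574.0596296194528, 57.55528508141467], [617.8934154905178, 58.371150183507105], [622.9955995940743, 21.518148624732007], [574.1029403424615, 20.642714686531455]] [597.3  39.5  22. ]
sadF [[575.0997637039289, -75.36771217399115], [621.1580068565993, -74.62943107300603], [625.5641242739804, -111.30777168701846], [573.2027030014153, -112.11441110351606]] [598.8 -93.4  22. ]
screws [[562.7378689234818, -215.519902910569], [632.8205234898733, -214.53767086898563]] [ 597.8 -215.    10. ]
stop top [[560.5645609224778, -130.40202310867753], [627.7202956804304, -129.40731732315965]] [ 594.1 -129.9   68. ]
left edge [[551.7845122829783, 156.21292131035014], [556.229737311745, -224.15386286160296]] [554. -34.  10.]
jaw [[577.8287202596711, 86.37180642600666], [614.4149063449463, 87.08860232952745]] [596.1  86.7  42.5]
```

```bash
python3 - <<'E'
from h import *
R0=Rdown(0.0148)
print(R.from_rotvec(get_obs()['orientation']).as_matrix()[:,1])
delta([426.3,-109.9,120],Rdown(.178),[514.6,-50,329.4],Rdown(.011))
delta([426.3,-109.9,6],Rdown(.178),[514.6,-50,329.4],Rdown(.011))
E
```

```text
[ 0.99989215  0.01462877 -0.00129612]
shift [-0.1964, -0.2965, 0.698] turn [0.0, 0.0, -0.1113] rows 5.6
shift [-0.1964, -0.2965, 1.078] turn [0.0, 0.0, -0.1113] rows 8.2
```

Call:
step_arm:
  deltas:
    - [[-0.195,-0.297,0.5],[0,0,-0.109],1]
    - [[-0.195,-0.297,0.5],[0,0,-0.109],1]
    - [[-0.195,-0.297,0.5],[0,0,-0.109],1]
    - [[-0.195,-0.297,0.6],[0,0,-0.109],1]
    - [[-0.195,-0.297,0.7],[0,0,-0.109],1]
    - [[-0.195,-0.297,0.8],[0,0,-0.109],1]
    - [[-0.195,-0.297,0.87],[0,0,-0.109],1]
    - [[-0.195,-0.297,0.93],[0,0,-0.109],1]
    - [[-0.195,-0.297,0.98],[0,0,-0.109],1]
    - [[-0.195,-0.297,1.0],[0,0,-0.109],1]
    - [[-0.195,-0.297,1.0],[0,0,-0.109],1]
    - [[-0.195,-0.297,1.0],[0,0,-0.109],1]

```text
t: 6.3
ee_pos: [426.8, -109.6, 30.3]
orientation: [2.017, 2.408, 0.0]
ft_force: [0.4, -0.1, 0.7]
width: 87.7
grasp_force: 0.0
```

Call:
step_arm:
  deltas:
    - [[-0.001,-0.0015,0.05],[0,0,0],1]
    - [[-0.001,-0.0015,0.081],[0,0,0],1]
    - [[-0.001,-0.0015,0.081],[0,0,0],1]
    - [[-0.001,-0.0015,0.081],[0,0,0],0.3]
    - [[-0.001,-0.0015,0.081],[0,0,0],0]
    - [[-0.001,-0.0015,0.081],[0,0,0],-0.1]
    - [[-0.001,-0.0015,0.081],[0,0,0],-0.3]
    - [[-0.001,-0.0015,0.081],[0,0,0],-1]
    - [[-0.001,-0.0015,0.081],[0,0,0],-1]
    - [[-0.001,-0.0015,0.081],[0,0,0],-1]
    - [[-0.001,-0.0015,0.081],[0,0,0],-1]
    - [[-0.001,-0.0015,0.081],[0,0,0],-1]
    - [[-0.001,-0.0015,0.081],[0,0,0],-1]

```text
t: 7.38
ee_pos: [426.2, -110.0, 5.9]
orientation: [2.019, 2.407, 0.0]
ft_force: [-0.2, 0.5, 3.1]
width: 41.0
grasp_force: 29.9
```

```bash
python3 - <<'E'
from h import *
o=get_obs();Rm=R.from_rotvec(o['orientation']).as_matrix();phi=np.arctan2(Rm[1,1],Rm[0,1]);print(phi)
delta([596.3,-27,130],Rdown(.012),[426.3,-109.9,6],Rdown(phi))
E
```

```text
0.17485826878035565
shift [0.1735, 0.6061, -0.4133] turn [0.0, 0.0, 0.1086] rows 5.4
```

Call:
step_arm:
  deltas:
    - [[0,0,-0.1],[0,0,0],-1]
    - [[0,0,-0.2],[0,0,0],-1]
    - [[0,0,-0.32],[0,0,0],-1]
    - [[0,0,-0.413],[0,0,0],-1]
    - [[0.03,0.1,-0.413],[0,0,0.0186],-1]
    - [[0.06,0.2,-0.413],[0,0,0.04],-1]
    - [[0.09,0.3,-0.413],[0,0,0.06],-1]
    - [[0.12,0.4,-0.413],[0,0,0.08],-1]
    - [[0.15,0.5,-0.413],[0,0,0.1],-1]
    - [[0.168,0.58,-0.413],[0,0,0.1086],-1]
    - [[0.1735,0.606,-0.413],[0,0,0.1086],-1]
    - [[0.1735,0.606,-0.413],[0,0,0.1086],-1]
    - [[0.1735,0.606,-0.413],[0,0,0.1086],-1]

```text
t: 8.47
ee_pos: [594.4, -27.2, 128.7]
orientation: [-2.206, -2.234, 0.003]
ft_force: [-0.7, 0.1, -3.7]
width: 40.7
grasp_force: 29.9
```

```bash
python3 - <<'E'
from h import *
w=shot('wrist','w4'); o=get_obs(); print(o['t'],o['ee_pos'],o['orientation'],o['width'])
cv2.imwrite('pics/w4c.png',cv2.resize(cv2.imread('pics/w4.png')[0:450,60:600],None,fx=4/3,fy=4/3,interpolation=cv2.INTER_CUBIC))
E
```

```text
8.5167 [593.96100887 -27.47784565 128.81458918] [-2.20623233 -2.23351841  0.00338722] 40.79920636177268
```

View pics/w4c.png

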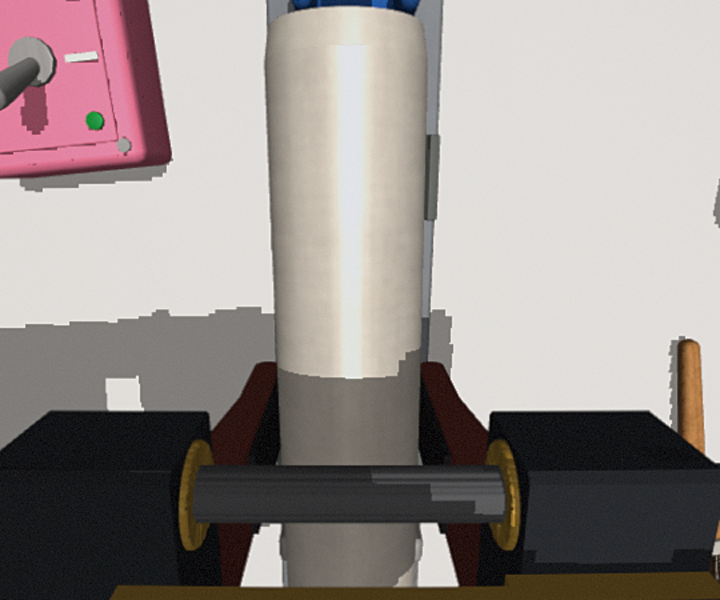

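```bash
python3 - <<'E'
from h import *
w=load('w4');g=lambda p:(p[0]*.75+60,p[1]*.75)
for p,z in(((441,50),10),((434,250),10),((268,10),10),((439,140),53.5),((437,215),53.5),((426,250),108+35),((275,250),143),((344,300),143)): print(p,z,atz(w,g(p),z).round(1))
i=load('scene0')
E
```

```text
(441, 50) 10 [637.   99.8  10. ]
(434, 250) 10 [638.4   3.5  10. ]
(268, 10) 10 [554.4 116.4  10. ]
(439, 140) 53.5 [631.4  55.6  53.5]
(437, 215) 53.5 [632.2  24.5  53.5]
(426, 250) 143 [615.5  21.1 143. ]
(275, 250) 143 [574.1  20.5 143. ]
(344, 300) 143 [593.2   6.7 143. ]
```

Call:
step_arm:
  deltas:
    - [[0,0.009,0.06],[0,0,0],-1]
    - [[0,0.009,0.14],[0,0,0],-1]
    - [[0,0.009,0.2],[0,0,0],-1]
    - [[0,0.009,0.24],[0,0,0],-1]
    - [[0,0.009,0.27],[0,0,0],-1]
    - [[0,0.009,0.28],[0,0,0],-1]
    - [[0,0.009,0.29],[0,0,0],-1]
    - [[0,0.009,0.3],[0,0,0],-1]
    - [[0,0.009,0.3],[0,0,0],-1]

```text
t: 9.27
ee_pos: [597.6, -27.2, 39.5]
orientation: [-2.207, -2.233, 0.002]
ft_force: [-4.2, -2.2, -4.8]
width: 41.2
grasp_force: 30.0
```

Call:
step_arm:
  deltas:
    - [[0,-0.003,0.01],[0,0,0],-1]
    - [[0,-0.003,0.02],[0,0,0],-1]
    - [[0,-0.003,0.03],[0,0,0],-1]
    - [[0,-0.003,0.035],[0,0,0],-1]
    - [[0,-0.003,0.035],[0,0,0],-1]

```text
t: 9.68
ee_pos: [597.6, -27.0, 29.0]
orientation: [-2.208, -2.235, 0.0]
ft_force: [-4.4, 0.1, -2.2]
width: 40.8
grasp_force: 30.0
```

Call:
step_arm:
  deltas:
    - [[0,-0.004,0.002],[0,0,0],-0.03]
    - [[0,-0.004,0.002],[0,0,0],0.1]
    - [[0,-0.004,0.002],[0,0,0],0.4]
    - [[0,-0.004,0.002],[0,0,0],0.6]
    - [[0,-0.004,0.002],[0,0,0],0.6]
    - [[0,-0.004,0.002],[0,0,0],0.6]

```text
t: 10.18
ee_pos: [597.1, -27.1, 28.9]
orientation: [2.207, 2.235, 0.001]
ft_force: [-0.1, -0.2, 0.2]
width: 68.9
grasp_force: 0.0
```

Call:
step_arm:
  deltas:
    - [[0,0,-0.05],[0,0,0],0.6]
    - [[0,0,-0.15],[0,0,0],0.6]
    - [[0,0,-0.28],[0,0,0],0.6]
    - [[0,0,-0.4],[0,0,0],1]
    - [[0.06,0,-0.52],[0,0,0],1]
    - [[0.15,0,-0.62],[0,0,0],1]
    - [[0.25,0,-0.7],[0,0,0],1]
    - [[0.32,0,-0.78],[0,0,0],1]
    - [[0.357,0,-0.85],[0,0,0],1]
    - [[0.357,0,-0.9],[0,0,0],1]
    - [[0.357,0,-0.9],[0,0,0],1]
    - [[0.357,0,-0.9],[0,0,0],1]
    - [[0.357,0,-0.9],[0,0,0],1]

```text
t: 11.27
ee_pos: [594.7, 79.6, 297.4]
orientation: [-2.208, -2.234, 0.002]
ft_force: [-0.5, -0.2, -1.1]
width: 87.6
grasp_force: 0.0
```

```bash
python3 - <<'E'
from h import *
w=shot('wrist','w5'); o=get_obs(); print(o['t'],o['ee_pos'],o['orientation'],o['width'])
cv2.imwrite('pics/w5c.png',cv2.resize(cv2.imread('pics/w5.png')[0:400,180:480],None,fx=1.5,fy=1.5,interpolation=cv2.INTER_CUBIC))
b=lambda x,y,z:[596.8-.012*y,-27+y,z]
print(proj(w,[b(0,142+64.1,122),b(0,142,85),b(0,110,42.5),b(0,100,42.5),b(0,-100,42.5)]).round(1).tolist())
E
```

```text
11.3167 [594.57271841  79.43551704 297.00607724] [-2.20762241 -2.23318054  0.00302673] 87.72172926685512
[[322.5, 90.1], [322.6, 167.8], [322.6, 195.4], [322.6, 204.9], [322.5, 373.8]]
```

View pics/w5c.png

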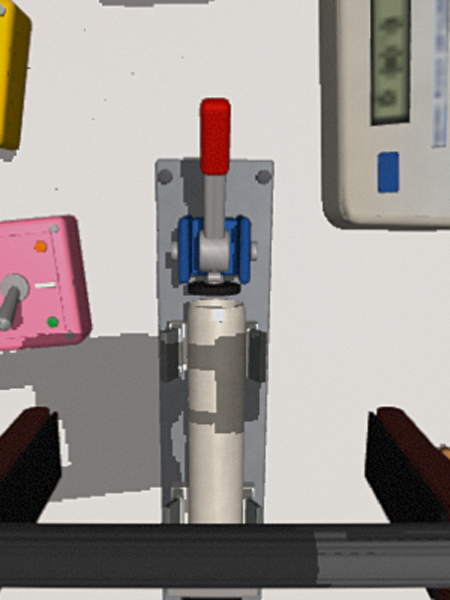

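Call:
step_arm:
  deltas:
    - [[0.1,0.005,0.1],[0,0,0],1]
    - [[0.22,0.005,0.2],[0,0,0],1]
    - [[0.3,0.005,0.3],[0,0,0],1]
    - [[0.33,0.005,0.4],[0,0,0],1]
    - [[0.33,0.005,0.5],[0,0,0],1]
    - [[0.33,0.005,0.6],[0,0,0],1]
    - [[0.33,0.005,0.647],[0,0,0],1]
    - [[0.33,0.005,0.647],[0,0,0],0.3]
    - [[0.33,0.005,0.647],[0,0,0],0]
    - [[0.33,0.005,0.647],[0,0,0],-0.4]
    - [[0.33,0.005,0.647],[0,0,0],-0.6]
    - [[0.33,0.005,0.647],[0,0,0],-1]
    - [[0.33,0.005,0.647],[0,0,0],-1]
    - [[0.33,0.005,0.647],[0,0,0],-1]
    - [[0.33,0.005,0.647],[0,0,0],-1]
    - [[0.33,0.005,0.647],[0,0,0],-1]
    - [[0.33,0.005,0.647],[0,0,0],-1]

```text
t: 12.73
ee_pos: [595.7, 179.0, 104.6]
orientation: [2.208, 2.235, 0.0]
ft_force: [0.4, 0.2, -0.3]
width: 24.4
grasp_force: 0.0
```

```bash
python3 - <<'E'
import numpy as np
f=lambda q:np.array([74*np.cos(np.pi/6+q),-74*np.sin(np.pi/6+q)])/300
for q0,qs in((0,np.arange(.1,1.75,.1)),(1.7,np.arange(1.77,2.6,.07))):
    print([(f(q)-f(q0)).round(3).tolist() for q in qs])
E
```

```text
[[-0.013, -0.021], [-0.029, -0.04], [-0.046, -0.058], [-0.065, -0.073], [-0.085, -0.087], [-0.107, -0.099], [-0.13, -0.109], [-0.153, -0.116], [-0.177, -0.121], [-0.202, -0.123], [-0.227, -0.123], [-0.251, -0.12], [-0.275, -0.115], [-0.299, -0.108], [-0.322, -0.098], [-0.343, -0.087], [-0.363, -0.073]]
[[-0.013, 0.011], [-0.026, 0.023], [-0.038, 0.036], [-0.048, 0.049], [-0.058, 0.063], [-0.067, 0.078], [-0.075, 0.094], [-0.081, 0.11], [-0.087, 0.126], [-0.091, 0.143], [-0.094, 0.16], [-0.096, 0.177]]
```

Still closing; I'll finish the grip.

Call:
step_arm:
  deltas:
    - [[0,0,0.004],[0,0,0],-1]
    - [[0,0,0.004],[0,0,0],-1]
    - [[0,0,0.004],[0,0,0],-1]
    - [[0,0,0.004],[0,0,0],-1]

```text
t: 13.07
ee_pos: [594.4, 179.1, 103.1]
orientation: [-2.207, -2.233, 0.003]
ft_force: [-5.6, 0.2, 4.7]
width: 15.7
grasp_force: 30.0
```

Call:
step_arm:
  deltas:
    - [[-0.013,0,-0.021],[0,0,0],-1]
    - [[-0.029,0,-0.04],[0,0,0],-1]
    - [[-0.046,0,-0.058],[0,0,0],-1]
    - [[-0.065,0,-0.073],[0,0,0],-1]
    - [[-0.085,0,-0.087],[0,0,0],-1]
    - [[-0.107,0,-0.099],[0,0,0],-1]
    - [[-0.13,0,-0.109],[0,0,0],-1]
    - [[-0.153,0,-0.116],[0,0,0],-1]
    - [[-0.177,0,-0.121],[0,0,0],-1]
    - [[-0.202,0,-0.123],[0,0,0],-1]

```text
t: 13.9
ee_pos: [594.9, 118.6, 140.4]
orientation: [-2.206, -2.232, 0.001]
ft_force: [-9.7, 7.0, -1.7]
width: 15.6
grasp_force: 30.0
```

Call:
step_arm:
  deltas:
    - [[-0.025,-0.002,0.0],[0,0,0],-1]
    - [[-0.049,-0.003,0.003],[0,0,0],-1]
    - [[-0.073,-0.003,0.008],[0,0,0],-1]
    - [[-0.097,-0.003,0.015],[0,0,0],-1]
    - [[-0.12,-0.003,0.025],[0,0,0],-1]
    - [[-0.141,-0.003,0.036],[0,0,0],-1]
    - [[-0.161,-0.003,0.05],[0,0,0],-1]

```text
t: 14.48
ee_pos: [597.7, 69.1, 126.3]
orientation: [2.206, 2.233, 0.004]
ft_force: [-0.4, 0.1, -0.3]
width: 0.5
grasp_force: 0.0
```

```bash
cat > red.py <<'E'
from h import *
import sys
def red(im,z=None,tag=''):
    p=np.asarray(im['pixels']).astype(int); m=((p[...,0]>90)&(p[...,0]>2.2*p[...,1])&(p[...,0]>2.2*p[...,2])).astype(np.uint8)
    n,l,s,c=cv2.connectedComponentsWithStats(m)
    return [(s[i,4],s[i,:4].tolist(),c[i].round(1).tolist()) for i in range(1,n) if s[i,4]>12]
if __name__=='__main__':
    for n in('wrist','scene'):
        im=shot(n,sys.argv[1]+n)
        # project lever grip for angles
        print(n,[r for r in red(im)])
        for q in np.arange(0,2.6,.3):
            a=np.pi/6+q; print('%.1f'%q,proj(im,[[595.2,115+74*np.cos(a),85+74*np.sin(a)]]).round(0)[0].tolist(),end=' ')
        print()
    o=get_obs();print(o['t'],o['ee_pos'],o['ft_force'])
E
python3 red.py a
```

```text
wrist [(np.int32(3401), [288, 191, 53, 73], [314.4, 228.7])]
0.0 [317.0, 16.0] 0.3 [316.0, 46.0] 0.6 [315.0, 99.0] 0.9 [315.0, 167.0] 1.2 [314.0, 235.0] 1.5 [314.0, 287.0] 1.8 [314.0, 318.0] 2.1 [315.0, 328.0] 2.4 [315.0, 323.0] 
scene [(np.int32(211), [6, 15, 21, 15], [16.3, 22.3]), (np.int32(14), [638, 63, 2, 9], [638.6, 67.0]), (np.int32(30), [296, 261, 7, 6], [299.0, 263.5])]
0.0 [299.0, 303.0] 0.3 [299.0, 294.0] 0.6 [299.0, 284.0] 0.9 [299.0, 274.0] 1.2 [299.0, 266.0] 1.5 [299.0, 259.0] 1.8 [300.0, 255.0] 2.1 [300.0, 253.0] 2.4 [301.0, 255.0] 
14.5833 [596.39570016  68.83637526 124.93217023] [0.37605467 0.84362854 0.28147473]
```

Call:
step_arm:
  deltas:
    - [[0,-0.003,-0.1],[0,0,0],-1]
    - [[0,-0.003,-0.2],[0,0,0],-1]
    - [[0,-0.003,-0.28],[0,0,0],-1]
    - [[0,-0.003,-0.28],[0,0,0],-1]
    - [[0.09,-0.003,-0.28],[0,0,0],-1]
    - [[0.18,-0.003,-0.28],[0,0,0],-1]
    - [[0.27,-0.003,-0.28],[0,0,0],-1]
    - [[0.27,-0.003,-0.28],[0,0,0],-1]
    - [[0.27,-0.003,-0.2],[0,0,0],-1]
    - [[0.27,-0.003,-0.13],[0,0,0],-1]
    - [[0.27,-0.003,-0.13],[0,0,0],-1]
    - [[0.27,-0.003,-0.13],[0,0,0],-1]

```text
t: 15.58
ee_pos: [593.3, 150.6, 162.9]
orientation: [-2.207, -2.234, 0.004]
ft_force: [0.5, -0.3, -0.1]
width: 0.4
grasp_force: 0.0
```

```bash
python3 - <<'E'
from h import *
o=get_obs();p=o['ee_pos'];print(p)
for q in np.r_[1.1,np.arange(1.2,2.75,.1)]:
    a=np.pi/6+q;y=115+76*np.cos(a)+7*np.sin(a)+10;z=85+76*np.sin(a)-7*np.cos(a)
    print('%.2f'%q,np.round([(y-p[1])/300,-(z-p[2])/300],3))
E
```

```text
[593.30400697 150.55835456 162.90155654]
1.10 [-0.075  0.005]
1.20 [-0.101  0.006]
1.30 [-0.126  0.009]
1.40 [-0.151  0.014]
1.50 [-0.175  0.022]
1.60 [-0.198  0.032]
1.70 [-0.221  0.044]
1.80 [-0.241  0.059]
1.90 [-0.261  0.075]
2.00 [-0.278  0.094]
2.10 [-0.294  0.114]
2.20 [-0.307  0.136]
2.30 [-0.319  0.158]
2.40 [-0.327  0.182]
2.50 [-0.334  0.207]
2.60 [-0.338  0.232]
2.70 [-0.34   0.257]
```

Call:
step_arm:
  deltas:
    - [[-0.075,0.005,0.005],[0,0,0],-1]
    - [[-0.101,0.005,0.006],[0,0,0],-1]
    - [[-0.126,0.005,0.009],[0,0,0],-1]
    - [[-0.151,0.005,0.014],[0,0,0],-1]
    - [[-0.175,0.005,0.022],[0,0,0],-1]
    - [[-0.198,0.005,0.032],[0,0,0],-1]
    - [[-0.221,0.005,0.044],[0,0,0],-1]
    - [[-0.241,0.005,0.059],[0,0,0],-1]

```text
t: 16.25
ee_pos: [597.3, 79.9, 148.0]
orientation: [-2.209, -2.233, -0.006]
ft_force: [-0.7, 8.3, 4.7]
width: 0.3
grasp_force: 4.9
```

Call:
step_arm:
  deltas:
    - [[-0.02,-0.003,0.016],[0,0,0],-1]
    - [[-0.037,-0.004,0.035],[0,0,0],-1]
    - [[-0.053,-0.004,0.055],[0,0,0],-1]
    - [[-0.066,-0.004,0.077],[0,0,0],-1]
    - [[-0.078,-0.004,0.099],[0,0,0],-1]
    - [[-0.086,-0.004,0.123],[0,0,0],-1]
    - [[-0.093,-0.004,0.148],[0,0,0],-1]
    - [[-0.093,-0.004,0.148],[0,0,0],-1]

```text
t: 16.92
ee_pos: [595.1, 50.2, 101.3]
orientation: [-2.208, -2.234, 0.002]
ft_force: [-0.5, -0.6, 0.0]
width: 0.2
grasp_force: 0.0
```

```bash
python3 red.py b
```

```text
wrist [(np.int32(402), [305, 260, 34, 15], [321.5, 265.8])]
0.0 [325.0, -73.0] 0.3 [325.0, -46.0] 0.6 [324.0, 14.0] 0.9 [323.0, 99.0] 1.2 [322.0, 188.0] 1.5 [321.0, 258.0] 1.8 [321.0, 299.0] 2.1 [320.0, 314.0] 2.4 [320.0, 310.0] 
scene [(np.int32(212), [6, 15, 21, 15], [16.3, 22.3]), (np.int32(15), [638, 63, 2, 10], [638.7, 67.3])]
0.0 [299.0, 303.0] 0.3 [299.0, 294.0] 0.6 [299.0, 284.0] 0.9 [299.0, 274.0] 1.2 [299.0, 266.0] 1.5 [299.0, 259.0] 1.8 [300.0, 255.0] 2.1 [300.0, 253.0] 2.4 [301.0, 255.0] 
17.0167 [595.48543763  50.51395175 101.99492885] [-0.07830287 -0.35060375  0.66507897]
```

Call:
step_arm:
  deltas:
    - [[0,0,-0.1],[0,0,0],-1]
    - [[0,0,-0.2],[0,0,0],-1]
    - [[0,0,-0.33],[0,0,0],-1]
    - [[0,0,-0.45],[0,0,0],-1]
    - [[0.05,0,-0.55],[0,0,0],0]
    - [[0.1,0,-0.65],[0,0,0],1]
    - [[0.1,0,-0.65],[0,0,0],1]
    - [[0.1,0,-0.65],[0,0,0],1]
    - [[0.1,0,-0.65],[0,0,0],1]
    - [[0.1,0,-0.65],[0,0,0],1]

```text
t: 17.85
ee_pos: [594.4, 80.4, 295.5]
orientation: [-2.207, -2.233, 0.004]
ft_force: [-0.2, -0.4, 0.1]
width: 37.3
grasp_force: 0.0
```

```bash
python3 red.py c; python3 - <<'E'
import cv2
cv2.imwrite('pics/cc.png',cv2.resize(cv2.imread('pics/cwrist.png')[0:400,130:500],None,fx=1.5,fy=1.5,interpolation=cv2.INTER_CUBIC))
E
```

```text
wrist [(np.int32(627), [315, 227, 17, 40], [322.5, 246.2])]
0.0 [324.0, 91.0] 0.3 [324.0, 108.0] 0.6 [324.0, 133.0] 0.9 [324.0, 163.0] 1.2 [323.0, 193.0] 1.5 [323.0, 219.0] 1.8 [323.0, 238.0] 2.1 [322.0, 248.0] 2.4 [322.0, 250.0] 
scene [(np.int32(213), [6, 15, 21, 15], [16.3, 22.3])]
0.0 [299.0, 303.0] 0.3 [299.0, 294.0] 0.6 [299.0, 284.0] 0.9 [299.0, 274.0] 1.2 [299.0, 266.0] 1.5 [299.0, 259.0] 1.8 [300.0, 255.0] 2.1 [300.0, 253.0] 2.4 [301.0, 255.0] 
17.95 [594.51795474  80.34520644 295.37685065] [ 0.13856606 -1.31113913 -0.27312914]
```

View pics/cc.png

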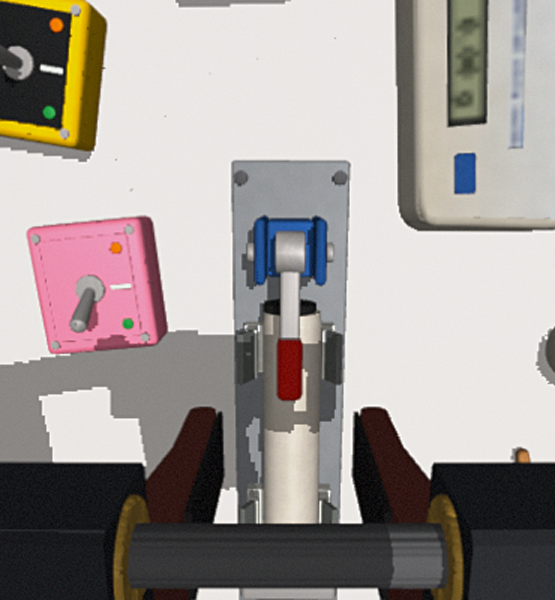

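The picture shows the red lever lying over the tube's end (grip 290,370), with the black jaw pressed on the tube at (290,308). The toggle is still upright, and the arm is clear of everything.

```bash
python3 -c "
from workcell import *
print(close_job())"
```

```text
the job is handed in; nothing more can be done
None
```

I handed the job in at about 18 s: the toggle is upright at OFF, the tube is in the saddles and released, and the cam lever is shut with the jaw on the tube (confirmed by camera, clamping force not measured; my first pinch grip on the lever slipped, so I pushed it over with closed fingers), and I never touched the dish or weight.

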